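# Snap the cover into the filter holder with the hand pusher

### The job

Close the filter holder: take the hand pusher from its tray and, with the pusher only, nudge the twisted cover round in the holder until its two ears drop into their notches, then press the cover straight down until it is fully home and both spring catches have snapped back over its ears. Do not touch the cover with the gripper; stand the pusher upright in its tray again, let go of it, and leave the jars where they are.

Things in the scene. Friction and masses are not known exactly. Their poses are not given: they have to be found in the camera images.
- holder: Grey filter holder, fixed. On a foot plate (186 x 144 mm, 8 mm thick) stands a round wall, inner diameter 93, outer 136 mm, top 34 mm above the worktop (nothing is higher). Well floor 8 mm above the worktop. Two opposite notches cut the wall and open into the well: 36 mm wide at +x, 24 mm wide at -x. Origin: well axis at worktop height; x to the wide notch, z up.
- cover: White loose cover, about 100 g: disc of 90 mm diameter, 14 mm thick, flat top with a grey 48 mm mark in the middle, and two opposite ears reaching 63 mm from the axis, one 28 mm wide (at +x), one 16 mm (at -x); ear undersides 5 mm, tops 13 mm above the disc's underside. Origin: centre of the underside; z up. It starts level in the well's mouth, ears lying on top of the wall (origin 29 mm high).
- cover_top (a point): Centre of the cover's flat top, 14 mm above its origin; x axis to the wide ear. At the start it is turned 0.5 to 1.0 rad counter-clockwise (seen from above) from the holder's x; it turns freely with 1.5 mm play. In line, it drops about 5 mm onto the catch noses (this point about 38 mm above the worktop). Some 10 to 15 N in the middle push it past them to the well's floor (22 mm).
- catch_wide (a joint): Spring catch at the outer end of the wide notch: a V-shaped steel nose, 14 mm wide, tip 59 mm from the well's axis and 25.5 mm above the worktop. 0 = sprung fully in; grows to 0.008 m as it is forced outward.
- catch_narrow (a joint): The same catch at the narrow notch. 0 = sprung fully in; grows to 0.008 m as it is forced outward.
- pusher_center (a point): Hand pusher, 120 mm tall, about 220 g, upright in the tray. Point on its axis 60 mm above its flat underside; z up, x and y along the handle's sides. From below: white round foot 40 mm diameter, 14 mm high; steel stem 22 mm; steel collar 46 mm diameter from 48 to 54 mm; black square handle 26 x 26 mm from 54 to 120 mm, to be gripped on opposite flat sides.
- tray: Fixed shallow square steel tool tray, 100 x 100 mm outside, walls 4 mm thick and 14 mm high, floor 4 mm above the worktop. Origin: centre of its underside, at worktop height; x and y along its sides.
- jar_a: Bystander: cream screw-cap jar, 57 mm diameter, 47 mm tall, loose. Origin: centre of its underside.
- jar_b: Bystander: cream screw-cap jar, 55 mm diameter, 46 mm tall, loose. Origin: centre of its underside.
- jar_c: Bystander: white screw-cap jar, 82 mm diameter, 78 mm tall, loose. Origin: centre of its underside.
Not all that is in view belongs to the job. Several things look just like the holder: the one meant starts farthest to the robot's left.

How it is judged:
By the outcome, as a careful person would: the job done as asked, in the order asked, and still so for the second after the job is handed in, with the robot touching nothing.
It also fails if it takes over 59 s, if anything falls off the work surface, if the arm or the gripper's body presses on something with over 40 N, if the wrist force passes 120 N, or if a joint passes its speed limit or range.

### The arm

A 6-joint arm with a two-finger parallel gripper is mounted at the origin on a cart in front of the work surface, level with it; the furniture and walls round the work are solid. World frame = base frame: x ahead of the robot, y to its left, z up, the work surface at z = 0. Lengths are in m, angles in rad, forces in N, time in s.
With the tool pointing down it reaches from about 0.275 to 0.75 m from the base axis. Payload 10.2 kg.
Tool frame: the origin (TCP) lies midway between the tips of the shut fingers; the grasp point (between the pads) lies 19 mm behind it (env.hold_point_z is the distance from the TCP to the grasp point, in m); x points along the fingers, z is the direction in which the jaws open and shut, and the axes are right-handed (so a half turn about x gives the same grasp; the last joint's range is limited). The gripper opens to 85 mm and grips with 20 to 120 N. Pads are 22 mm wide; open, the fingers measure 114 mm over their backs; the gripper's body (76 mm by 85 mm) begins 54 mm behind the grasp point. The pads swing forward as they close: fully open they stand 13 mm farther back than shut.
Start: joints at [1.117, 0.313, 1.498, -0, 1.331, -0.223], TCP at [0.12, 0.511, 0.231] pointing down, gripper open.
Joint ranges: [-2.94, 2.94], [-0.97, 2.17], [0.19, 2.56], [-1.23, 4.37], [0.02, 3.11], [-2.88, 2.88]. Speed limits (rad/s): [2.39, 2.39, 3.01, 3.14, 3.14, 3.14].

### API

Orientations are given as a unit quaternion [x, y, z, w].
In Python, from bench import env, kinematics, monitor, eyes, job gives the robot as it stands. The module is installed in compiled form; this text tells all that it offers. Calls block until the motion is done:
- env.reach(position, orientation): joint-space move of the TCP to a pose.
- env.movel(position, velocity=0.15, frame=None, guard=None): straight line of the TCP; frame=None keeps the orientation; velocity is the mean speed in m/s. With guard (N) it stops when the force on the tool has changed by that much, and returns True; else False.
- env.set_joints(angles): joint-space move.
- env.release() and env.close_gripper(effort=None): open the fingers fully, or close them until they stop; effort is the grip in N (None keeps the last).
- env.hold(seconds).
- kinematics.ik(position, orientation): joint angles nearest the present ones, or None.
- monitor.sense(): the state.
- eyes.grab_frame(name): name is "scene" or "top" or "wrist"; returns a dict with "frame" (400x640x3 uint8, red, green, blue), "mtx" (3x3 intrinsics, pixels), "view" (4x4, takes a point from world to camera coordinates). Camera axes: x right, y down, z forward; pixel columns grow to the right and rows downward; lengths in m; the calibration is good to about 2 mm. A picture is of the moment at which its call begins. There is no depth.
A pose or a line that the arm cannot do raises env.MotionError and nothing moves.
- job.hand_in(): hands the job in, once; it reports no verdict.
The state is a dict: "clock": time; "joints": joint angles; "qvel": joint speeds; "joint_efforts": joint torques, N m; "position": TCP position; "ee_rot": TCP orientation; "contact_force": force on the tool from outside, world axes, zero at the start; "ft_torque": the same for the moment, N m; "finger_gap": opening from 0.0 (shut) to 1.0 (fully open).
Only numpy, scipy, OpenCV 4.12 (cv2) and the standard library are available. Lean on these libraries where they do the work, as an engineer would, in place of code of your own. Each camera call takes 0.05 s, during which the arm holds its last target.

## Working session

There is one attempt and no reset: what is moved stays moved. The work goes in short steps, each a Python script; the robot and the scene stay as the last script left them, time stands still between calls to the robot, and variables do not carry over. Pictures are saved under pics/ and viewed, and the job is handed in when it is done.

```bash
mkdir -p pics; python3 - <<'E'
from bench import env, kinematics, monitor, eyes, job
import cv2,numpy as np
s=monitor.sense(); print(s['clock'],s['position'],s['ee_rot'],env.hold_point_z)
for n in ("scene","top","wrist"):
    f=eyes.grab_frame(n); cv2.imwrite(f"pics/{n}0.png",f["frame"][:,:,::-1]); np.savez(f"pics/{n}0.npz",**f); print(n,f["mtx"].round(1).tolist(),f["view"].round(3).tolist())
E
```

```text
0.0 [0.11999004 0.51084077 0.23072335] [-0.43931047  0.55465814  0.43890681  0.5538244 ] 0.0187
scene [[473.6, 0.0, 317.4], [0.0, 473.6, 201.4], [0.0, 0.0, 1.0]] [[0.599, -0.801, 0.007, -0.303], [-0.584, -0.443, -0.68, 0.409], [0.548, 0.403, -0.733, 0.952], [0.0, 0.0, 0.0, 1.0]]
top [[458.2, 0.0, 327.8], [0.0, 458.2, 210.4], [0.0, 0.0, 1.0]] [[-0.007, -1.0, 0.018, 0.057], [-0.997, 0.006, -0.072, 0.605], [0.072, -0.018, -0.997, 1.263], [0.0, 0.0, 0.0, 1.0]]
wrist [[338.3, 0.0, 320.3], [0.0, 338.3, 194.7], [0.0, 0.0, 1.0]] [[0.23, 0.973, -0.002, -0.524], [0.937, -0.221, 0.269, -0.034], [0.261, -0.063, -0.963, 0.38], [0.0, 0.0, 0.0, 1.0]]
```

View pics/top0.png

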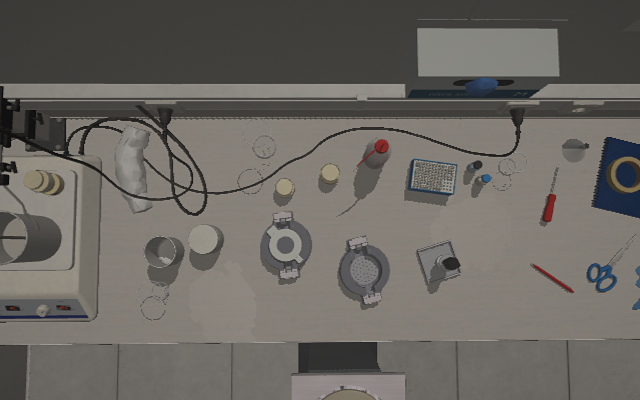

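View pics/scene0.png

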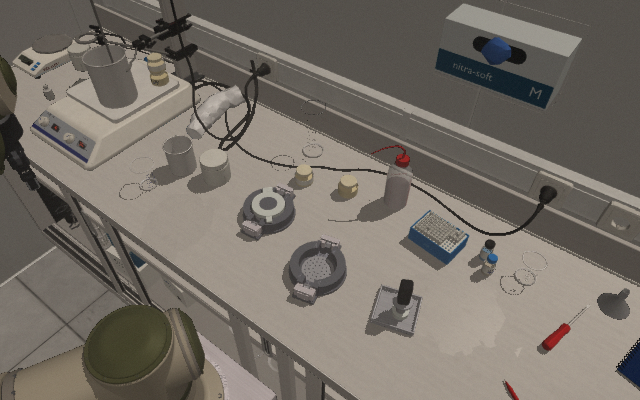

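View pics/wrist0.png

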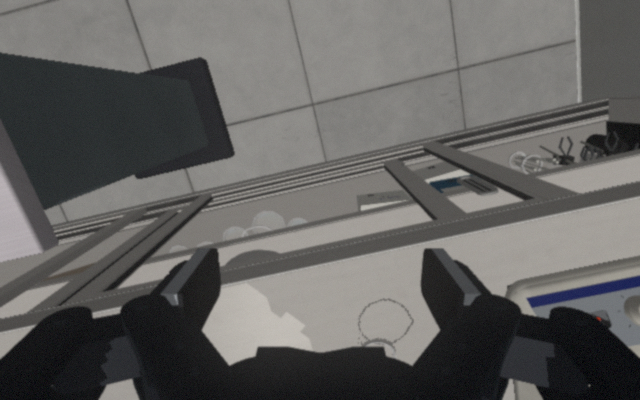

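Top view: things that could be the holder are the left one at (286,245), which carries the white cover, and an empty look-alike at (365,270). The pusher stands in the tray at about (438,262). Jars: cream at (285,187) and (330,173), white at (205,239). By the description (farthest left), I choose (286,245) and check it in close crops.

```bash
python3 - <<'E'
import cv2,numpy as np
t=cv2.imread('pics/top0.png');s=cv2.imread('pics/scene0.png')
a=cv2.resize(t[200:295,245:325],None,fx=5,fy=5,interpolation=cv2.INTER_CUBIC)
b=cv2.resize(t[230:295,405:470],None,fx=6,fy=6,interpolation=cv2.INTER_CUBIC)
h=max(a.shape[0],b.shape[0])
o=np.zeros((h,a.shape[1]+b.shape[1],3),np.uint8);o[:a.shape[0],:a.shape[1]]=a;o[:b.shape[0],a.shape[1]:]=b
cv2.imwrite('pics/crop0.png',o)
a=cv2.resize(s[175:245,230:305],None,fx=5,fy=5,interpolation=cv2.INTER_CUBIC)
b=cv2.resize(s[270:340,365:430],None,fx=5,fy=5,interpolation=cv2.INTER_CUBIC)
cv2.imwrite('pics/crop1.png',np.hstack([a,b]))
E
```

```text
(no output)
```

View pics/crop0.png

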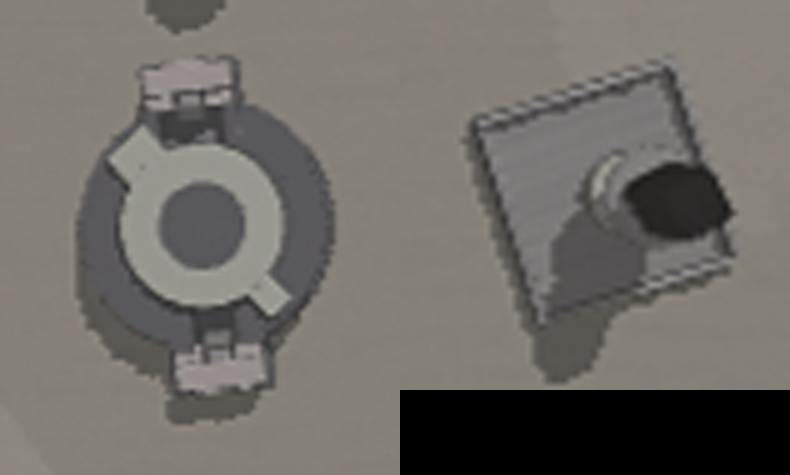

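View pics/crop1.png

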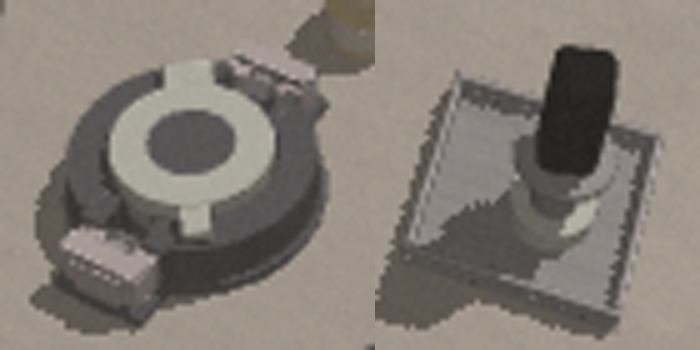

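The crop confirms it: the left holder has the cover with its wide ear to the upper left at about (270,230), with the catches at (283,217) and (290,272). The pusher is upright and a little off-centre in its tray, and its handle leans right in perspective. Next are rough positions from the two fixed views.

```bash
cat > h.py <<'E'
import cv2,numpy as np
from scipy.spatial.transform import Rotation as R
def cam(f):
    V=np.array(f['view']);return np.array(f['mtx']),V[:3,:3],-V[:3,:3].T@V[:3,3]
def ray(f,uv):
    K,Rm,c=cam(f);d=Rm.T@np.linalg.solve(K,[uv[0],uv[1],1.]);return c,d/np.linalg.norm(d)
def plane(f,uv,z):
    c,d=ray(f,uv);return c+d*(z-c[2])/d[2]
def tri(f1,u1,f2,u2):
    c1,d1=ray(f1,u1);c2,d2=ray(f2,u2)
    t=np.linalg.lstsq(np.c_[d1,-d2],c2-c1,rcond=None)[0]
    p,q=c1+t[0]*d1,c2+t[1]*d2
    return (p+q)/2,np.linalg.norm(p-q)
def proj(f,p):
    K,Rm,c=cam(f);x=K@(Rm@(np.asarray(p)-c));return x[:2]/x[2]
def down(th): # jaws open along direction th
    x=np.array([0,0,-1.]);z=np.array([np.cos(th),np.sin(th),0]);y=np.cross(z,x)
    return R.from_matrix(np.c_[x,y,z]).as_quat()
def blob(m,roi):
    u0,v0,u1,v1=roi;mm=np.zeros(m.shape[:2],np.uint8);mm[v0:v1,u0:u1]=m[v0:v1,u0:u1].astype(np.uint8)
    n,l,st,ce=cv2.connectedComponentsWithStats(mm)
    i=1+np.argmax(st[1:,4]);return l==i,st[i],ce[i]
E
python3 - <<'E'
from h import *
T=dict(np.load('pics/top0.npz'));S=dict(np.load('pics/scene0.npz'))
def dark(f): return (f['frame'].max(2)<50)
# handle
mT,sT,cT=blob(dark(T),(405,230,480,295)); mS,sS,cS=blob(dark(S),(380,265,430,325))
print('handle',sT,cT,sS,cS,tri(T,cT,S,cS))
# cover white & mark
def white(f):
    a=f['frame'].astype(int); return (a.min(2)>140)
for f,roi in((T,(250,215,320,285)),(S,(235,180,305,240))):
    a=f['frame'][roi[1]:roi[3],roi[0]:roi[2]].reshape(-1,3); print(np.percentile(a,[5,25,50,75,90,97],axis=0).tolist())
    print([f['frame'][v,u].tolist() for u,v in ([(270,232),(285,246),(310,245),(285,225)] if f is T else [(267,206),(250,205),(290,207)])])
E
```

```text
handle [443 257  17  13 158] [450.91139241 263.1835443 ] [398 280  15  25 301] [404.73089701 291.85049834] (array([ 0.45963727, -0.26970871,  0.09338114]), np.float64(0.0013914730815147017))
[[77.0, 75.0, 76.0], [90.0, 88.0, 91.0], [134.0, 128.0, 121.0], [135.0, 130.0, 123.0], [151.0, 150.0, 143.0], [153.0, 153.0, 145.0]]
[[151, 150, 143], [89, 88, 91], [80, 79, 81], [64, 63, 65]]
[[62.0, 59.0, 58.0], [90.0, 86.0, 85.0], [156.0, 146.0, 136.0], [160.0, 151.0, 140.0], [170.0, 166.0, 155.0], [173.0, 170.0, 159.0]]
[[86, 82, 82], [64, 62, 60], [90, 86, 86]]
```

```bash
python3 - <<'E'
from h import *
from bench import kinematics
W=dict(np.load('pics/wrist0.npz'));T=dict(np.load('pics/top0.npz'));S=dict(np.load('pics/scene0.npz'))
K,Rm,c=cam(W); Rt=R.from_quat([-0.43931047,0.55465814,0.43890681,0.5538244]).as_matrix()
p=np.array([0.11999,0.51084,0.23072])
print('tool z dir',Rt[:,2],'cam in tool',Rt.T@(c-p),'look in tool',Rt.T@Rm[2])
# cover: mark centre
def mark(f,roi):
    a=f['frame'].astype(int); w,_,_=blob((a.min(2)>142)&(a[:,:,0]-a[:,:,2]<18 if f is T else (a.min(2)>150)&True),roi)
    return w
for n,f,roi in(('T',T,(255,220,315,275)),('S',S,(238,185,300,238))):
    a=f['frame'].astype(int); w,st,ce=blob(a[:,:,2]>(137 if n=='T' else 148),roi)
    cn,h=cv2.findContours(w.astype(np.uint8),cv2.RETR_CCOMP,cv2.CHAIN_APPROX_NONE)
    hol=[c for c,hh in zip(cn,h[0]) if hh[3]>=0]; hc=max(hol,key=cv2.contourArea)
    print(n,st,cv2.fitEllipse(hc))
    if n=='T': uT=cv2.fitEllipse(hc)[0]
    else: uS=cv2.fitEllipse(hc)[0]
print('cover top',tri(T,uT,S,uS),plane(T,uT,.043),plane(S,uS,.043))
for n,u in(('catch+',(283,217)),('catch-',(290,272)),('jarA',(285,187)),('jarB',(330,173)),('jarC',(205,239))): print(n,plane(T,u,.03))
E
```

```text
tool z dir [ 0.22873371  0.97348819 -0.00127869] cam in tool [-0.1435266   0.06840438  0.00017083] look in tool [ 9.63069483e-01 -2.69252392e-01 -5.66447452e-04]
T [267 225  36  38 606] ((284.9579162597656, 244.6817626953125), (19.026981353759766, 19.82964324951172), 89.77320861816406)
S [252 187  33  35 478] ((267.68084716796875, 203.0067138671875), (14.437736511230469, 19.860660552978516), 85.25106048583984)
cover top (array([0.51136333, 0.17096998, 0.04379012]), np.float64(0.0011868586971661283)) [0.51096875 0.17147524 0.043     ] [0.51225255 0.17102529 0.043     ]
catch+ [0.58764058 0.17785168 0.03      ]
catch- [0.4358356  0.15862706 0.03      ]
jarA [0.67144586 0.17226944 0.03      ]
jarB [0.710282   0.04638538 0.03      ]
jarC [0.5281743  0.39271207 0.03      ]
```

```bash
python3 - <<'E'
from h import *
from bench import env, kinematics, monitor, eyes
def go(p,th,n):
    env.reach(p,down(th)); env.hold(0.2)
    f=eyes.grab_frame('wrist'); np.savez(f'pics/{n}.npz',**f); cv2.imwrite(f'pics/{n}.png',f['frame'][:,:,::-1])
    s=monitor.sense();print(n,s['clock'],s['position'],np.round(s['joints'],2))
go([0.50,0.20,0.24],np.pi/2,'w1')
go([0.50,0.12,0.24],np.pi/2,'w2')
go([0.44,-0.24,0.27],np.pi/2,'w3')
go([0.44,-0.30,0.27],np.pi/2,'w4')
E
python3 -c "
import cv2,numpy as np
i=[cv2.resize(cv2.imread(f'pics/w{k}.png'),(400,250)) for k in (1,2,3,4)]
cv2.imwrite('pics/w1234.png',np.vstack([np.hstack(i[:2]),np.hstack(i[2:])]))"
```

```text
w1 2.1833 [0.499797   0.20045688 0.24001383] [ 0.16  0.34  1.44  0.    1.36 -1.41]
w2 2.85 [0.49992561 0.12087066 0.23995841] [ 0.01  0.28  1.52  0.    1.34 -1.56]
w3 4.4667 [ 0.44028334 -0.2394109   0.26997988] [-0.73  0.23  1.5   0.    1.41 -2.3 ]
w4 5.0667 [ 0.44019024 -0.29920413  0.27024186] [-0.82  0.3   1.41  0.    1.43 -2.39]
```

View pics/w1234.png

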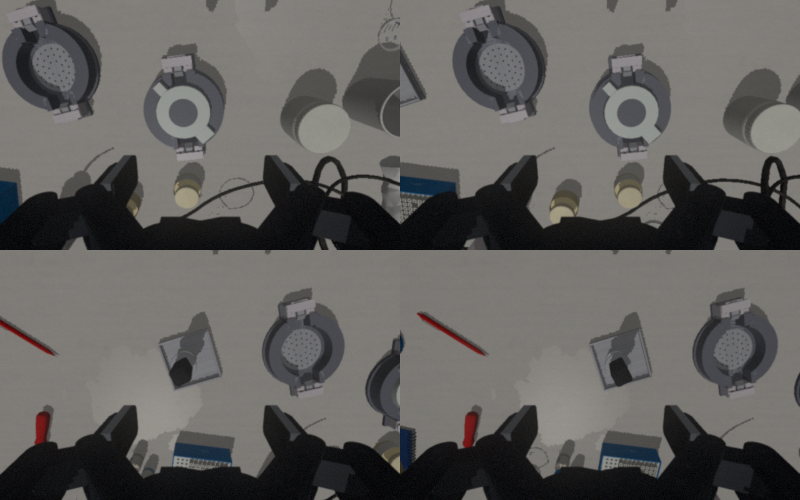

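w1 and w2 show the holder and cover near (180,110) and (632,110) in the montage, with the wide ear at the lower right. w3 and w4 show the pusher in its tray at (183,370) and (620,370). Next I look at full-resolution crops.

```bash
python3 - <<'E'
import cv2,numpy as np
a=cv2.imread('pics/w3.png')[110:240,245:365];b=cv2.imread('pics/w4.png')[110:240,290:410]
f=lambda x,k=3.3:cv2.resize(x,None,fx=k,fy=k,interpolation=cv2.INTER_CUBIC)
o=np.clip(np.hstack([f(a),f(b)]).astype(float)*1.6,0,255).astype(np.uint8)
cv2.imwrite('pics/crop2.png',o)
a=cv2.imread('pics/w1.png')[60:265,220:370];b=cv2.imread('pics/w2.png')[60:265,290:440]
cv2.imwrite('pics/crop3.png',np.clip(np.hstack([f(a,2.6),f(b,2.6)])*1.4,0,255).astype(np.uint8))
E
```

```text
(no output)
```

View pics/crop2.png

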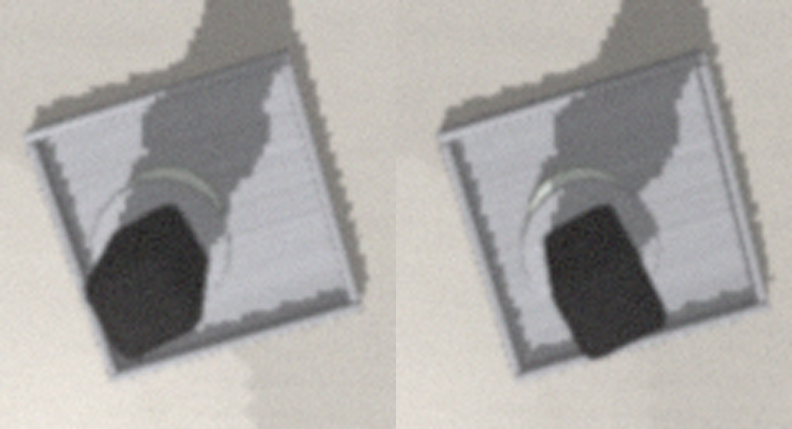

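View pics/crop3.png

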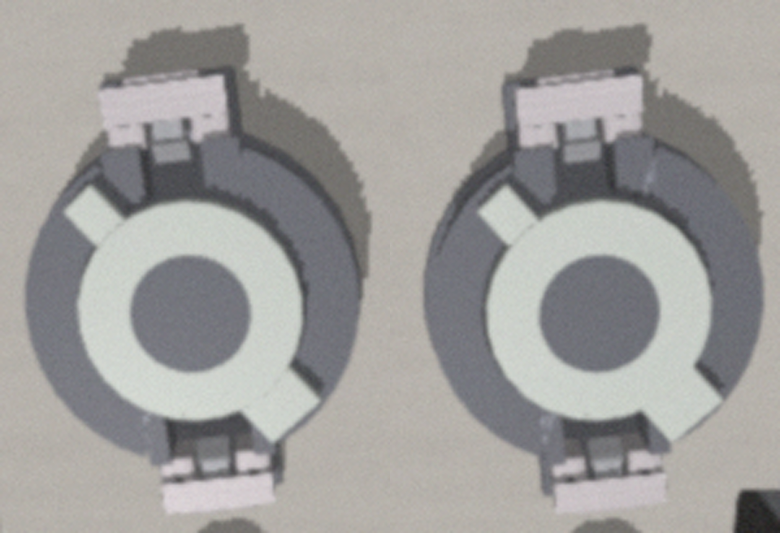

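The crops show a clear 6-corner handle silhouette and clean tray corners. For the handle's yaw I'll put the camera straight above the handle, so that only its top square is seen.

```bash
python3 - <<'E'
from h import *
from bench import env, kinematics, monitor, eyes
def go(p,th,n):
    env.reach(p,down(th)); env.hold(0.2)
    f=eyes.grab_frame('wrist'); np.savez(f'pics/{n}.npz',**f); cv2.imwrite(f'pics/{n}.png',f['frame'][:,:,::-1])
    s=monitor.sense();print(n,s['clock'],s['position'],cam(f)[2]); return f
fs=[go([0.525,-0.27,0.22],np.pi/2,'w5'),go([0.525,-0.25,0.28],np.pi/2,'w6')]
for f in fs:
    u=proj(f,[.46,-.27,.124]); print('expect',u)
    u=u.astype(int);m,st,ce=blob(f['frame'].max(2)<50,(u[0]-60,u[1]-60,u[0]+60,u[1]+60))
    cn=max(cv2.findContours(m.astype(np.uint8),cv2.RETR_EXTERNAL,cv2.CHAIN_APPROX_NONE)[0],key=cv2.contourArea)
    print(st,ce,cv2.minAreaRect(cn))
a=fs[0]['frame'];u=proj(fs[0],[.46,-.27,.124]).astype(int)
b=fs[1]['frame'];v=proj(fs[1],[.46,-.27,.124]).astype(int)
c=lambda a,u:cv2.resize(np.clip(a[max(0,u[1]-70):u[1]+70,u[0]-70:u[0]+70,::-1]*1.6,0,255).astype(np.uint8),(400,400))
cv2.imwrite('pics/crop4.png',np.hstack([c(a,u),c(b,v)]))
E
```

```text
w5 5.8083 [ 0.52460445 -0.27060126  0.22096293] [ 0.45604339 -0.27017252  0.36443928]
w6 6.4167 [ 0.52464971 -0.25016511  0.27903185] [ 0.45642959 -0.25009622  0.42256273]
expect [321.12387776 105.65384281]
[ 302   83   44   46 1301] [323.28823982 105.42582629] ((323.3152770996094, 105.32803344726562), (37.11104202270508, 36.6321907043457), 61.38954162597656)
expect [296.73695331 105.10277396]
[282  87  35  37 848] [299.17688679 104.81721698] ((299.1839599609375, 104.73113250732422), (29.818471908569336, 29.72134780883789), 60.945396423339844)
```

View pics/crop4.png

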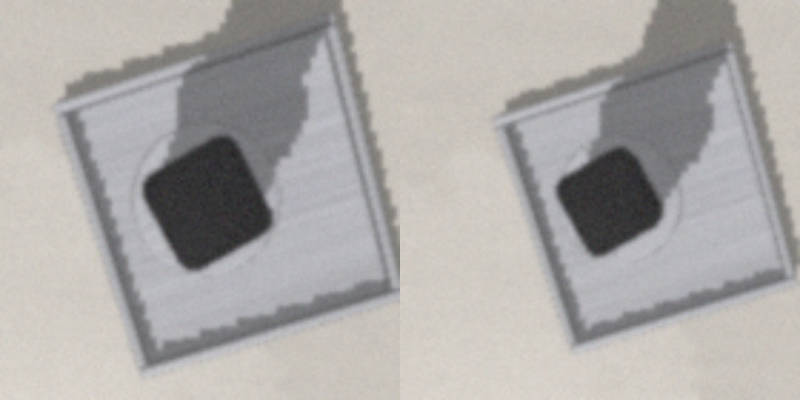

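Only the top square is visible, at (323,105) in w5, with the collar concentric beneath it. Next: its height, size and yaw, the tray, and the holder and cover from w1 and w2.

```bash
cat > meas.py <<'E'
from h import *
L=lambda n:dict(np.load(f'pics/{n}.npz'))
def handle(f,z,roi):
    m,st,ce=blob(f['frame'].max(2)<50,roi)
    cn=max(cv2.findContours(m.astype(np.uint8),cv2.RETR_EXTERNAL,cv2.CHAIN_APPROX_NONE)[0],key=cv2.contourArea)
    P=np.array([plane(f,p[0],z)[:2] for p in cn]); 
    r=cv2.minAreaRect((P*1e3).astype(np.float32)); return ce,r
def cover(f,roi,z,thr):
    """white region centre (mark ellipse), ear angles"""
    a=f['frame'].astype(int); w,st,ce=blob(a.min(2)>thr,roi)
    cn,h=cv2.findContours(w.astype(np.uint8),cv2.RETR_CCOMP,cv2.CHAIN_APPROX_NONE)
    hc=max([c for c,hh in zip(cn,h[0]) if hh[3]>=0],key=cv2.contourArea)
    e=cv2.fitEllipse(hc); c=plane(f,e[0],z)
    v,u=np.nonzero(w); P=np.array([plane(f,(x,y),z-.001) for x,y in zip(u,v)])[:,:2]-c[:2]
    r=np.hypot(*P.T); E=P[(r>.049)&(r<.062)]; th=np.arctan2(E[:,1],E[:,0])
    # split in two opposite clusters
    ax=np.angle(np.exp(2j*th).mean())/2
    g=[np.angle(np.exp(1j*th[np.cos(th-ax)*s>0]).mean()) for s in (1,-1)]
    n=[int((np.cos(th-ax)*s>0).sum()) for s in (1,-1)]
    return e,c,g,n,r.max()
E
python3 - <<'E'
from meas import *
f5,f6,f3,f4=L('w5'),L('w6'),L('w3'),L('w4')
c5,r5=handle(f5,.124,(260,45,380,165)); c6,r6=handle(f6,.124,(240,45,360,165))
print('handle',tri(f5,c5,f6,c6),r5,r6)
for f,roi in ((f5,(0,0,0,0)),): pass
w1,w2=L('w1'),L('w2')
for f,ro in((w1,(220,120,370,245)),(w2,(290,120,440,245))):
    q=proj(f,[.511,.171,.043]).astype(int);print(f['frame'][q[1],q[0]],f['frame'][q[1]+30,q[0]], q)
    print(cover(f,ro,.043,125))
a=cover(w1,(220,120,370,245),.043,125)[0][0];b=cover(w2,(290,120,440,245),.043,125)[0][0];print(tri(w1,a,w2,b))
# pink catch blocks
for f,ro in((w1,(220,60,370,265)),(w2,(290,60,440,265))):
    x=f['frame'].astype(int); m=((x[:,:,0]-x[:,:,1]>3)&(x.min(2)>110)).astype(np.uint8); M=np.zeros_like(m);M[ro[1]:ro[3],ro[0]:ro[2]]=m[ro[1]:ro[3],ro[0]:ro[2]]
    n,l,st,ce=cv2.connectedComponentsWithStats(M)
    k=[i for i in range(1,n) if st[i,4]>60];print([(st[i].tolist(),ce[i].round(1).tolist(),plane(f,ce[i],.03).round(4).tolist()) for i in k])
E
```

```text
handle (array([ 0.45992965, -0.26844665,  0.11514788]), np.float64(0.00012481794705539872)) ((460.036865234375, -268.4819030761719), (24.822729110717773, 24.91270637512207), 28.67588996887207) ((459.8697509765625, -267.9012451171875), (24.539321899414062, 25.379653930664062), 28.89818000793457)
[87 86 92] [148 152 147] [291 180]
(((292.8106994628906, 180.1483154296875), (46.41300964355469, 48.26060104370117), 107.55860137939453), array([0.51094954, 0.17213468, 0.043     ]), [np.float64(0.7390845761125816), np.float64(-2.3766351092186997)], [288, 185], np.float64(0.06337930601622781))
[80 82 86] [147 150 146] [368 180]
(((370.1207580566406, 180.12721252441406), (46.32267761230469, 48.62006759643555), 64.92998504638672), array([0.51110078, 0.17234869, 0.043     ]), [np.float64(0.7415629897281383), np.float64(-2.3772603629576587)], [284, 181], np.float64(0.06334290869679154))
(array([0.51081325, 0.17220935, 0.04390689]), np.float64(0.0001473570999080792))
[([241, 60, 42, 11, 147], [261.8, 64.0], [0.3973, 0.1433, 0.03]), ([310, 60, 46, 36, 290], [330.3, 72.7], [0.4053, 0.2104, 0.03]), ([
[... 1254 characters left out ...]
, 86], [308.4, 85.6], [0.4176, 0.1091, 0.03]), ([320, 76, 16, 23, 74], [328.0, 85.1], [0.4172, 0.1286, 0.03]), ([290, 90, 33, 40, 255], [303.3, 109.9], [0.4411, 0.1037, 0.03]), ([318, 91, 13, 17, 63], [323.7, 98.5], [0.43, 0.1243, 0.03]), ([339, 90, 48, 26, 758], [361.7, 100.7], [0.4322, 0.1626, 0.03]), ([290, 180, 17, 36, 181], [297.2, 199.4], [0.5357, 0.0957, 0.03]), ([290, 215, 10, 24, 73], [293.0, 226.3], [0.567, 0.0905, 0.03]), ([290, 221, 40, 44, 262], [307.9, 243.5], [0.5876, 0.107, 0.03]), ([421, 225, 19, 14, 66], [429.3, 232.2], [0.5739, 0.243, 0.03]), ([346, 242, 67, 20, 569], [376.9, 251.0], [0.5969, 0.1853, 0.03]), ([408, 246, 15, 19, 79], [415.7, 255.8], [0.6028, 0.2299, 0.03])]
```

```bash
python3 - <<'E'
from meas import *
w3,w4,w1,w2,f5,f6=[L(k) for k in('w3','w4','w1','w2','w5','w6')]
print('handle top corner h',tri(w3,(285.3,218.2),w4,(351.8,218.5)))
def corners(f,roi):
    m,st,ce=blob(f['frame'].max(2)<50,roi)
    cn=max(cv2.findContours(m.astype(np.uint8),cv2.RETR_EXTERNAL,cv2.CHAIN_APPROX_NONE)[0],key=cv2.contourArea)
    return cn[cn[:,0,1].argmax(),0],cn[cn[:,0,0].argmin(),0]
print([corners(f,r) for f,r in((w3,(245,140,365,240)),(w4,(290,140,410,240)))])
# holder catches
T=L('top0')
pts=[]
for n,f in(('w1',w1),('w2',w2)):
    x=f['frame'].astype(int)
    for s,c0 in(('N',(.434,.160)),('W',(.592,.182))):
        q=proj(f,[*c0,.03]).astype(int); roi=(q[0]-38,q[1]-25,q[0]+38,q[1]+25)
        m,st,ce=blob((x.min(2)>145),roi) 
        cn=max(cv2.findContours(m.astype(np.uint8),cv2.RETR_EXTERNAL,cv2.CHAIN_APPROX_NONE)[0],key=cv2.contourArea)
        P=np.array([plane(f,p[0],.03)[:2]*1e3 for p in cn],np.float32); r=cv2.minAreaRect(P)
        print(n,s,st,ce,np.round(r[0],1),np.round(r[1],1),round(r[2],1), x[q[1],q[0]]); pts.append(ce)
for i in (0,1):
    print(tri(w1,pts[i],w2,pts[2+i]))
# tray: contour by brightness in w5/w6/top
E
```

```text
handle top corner h (array([ 0.47442522, -0.27079266,  0.12597142]), np.float64(0.0002336481576889085))
[(array([283, 217], dtype=int32), array([271, 197], dtype=int32)), (array([348, 217], dtype=int32), array([335, 183], dtype=int32))]Traceback (most recent call last):
  File "<stdin>", line 16, in <module>
  File "h.py", line 22, in blob
    i=1+np.argmax(st[1:,4]);return l==i,st[i],ce[i]
        ~~~~~~~~~^^^^^^^^^^
    return _wrapfunc(a, 'argmax', axis=axis, out=out, **kwds)
    return bound(*args, **kwds)
ValueError: attempt to get argmax of an empty sequence
```

```bash
python3 - <<'E'
from meas import *
w1,w2,f5,f6=[L(k) for k in('w1','w2','w5','w6')]
pts=[]
for n,f in(('w1',w1),('w2',w2)):
    x=cv2.GaussianBlur(f['frame'],(3,3),0).astype(int)
    for s,c0 in(('N',(.434,.160)),('W',(.592,.182))):
        q=proj(f,[*c0,.03]).astype(int); roi=(q[0]-38,q[1]-25,q[0]+38,q[1]+25)
        m,st,ce=blob((x.min(2)>125)&(x[:,:,2]-x[:,:,1]>-1),roi) 
        cn=max(cv2.findContours(m.astype(np.uint8),cv2.RETR_EXTERNAL,cv2.CHAIN_APPROX_NONE)[0],key=cv2.contourArea)
        P=np.array([plane(f,p[0],.03)[:2]*1e3 for p in cn],np.float32); r=cv2.minAreaRect(P)
        print(n,s,st,ce,np.round(r[0],1),np.round(r[1],1),round(r[2],1)); pts.append(ce)
for i in (0,1): print(tri(w1,pts[i],w2,pts[2+i]))
N=tri(w1,pts[0],w2,pts[2])[0];W=tri(w1,pts[1],w2,pts[3])[0];d=W-N;print('yaw',np.arctan2(d[1],d[0]),(N+W)/2,np.linalg.norm(d[:2]))
# tray walls: outer corners picked in w5/w6 crop (crop4, scale 400/140)
k=140/400
for f in (f5,f6):
    u=proj(f,[.46,-.27,.124]).astype(int); o=u-70; o[1]=max(0,o[1]); print(o)
C5=np.array([[60,108],[332,17],[143,368]])*k; C6=np.array([[497,123],[728,47],[575,345],[795,277]])*k-[140,0]
o5=proj(f5,[.46,-.27,.124]).astype(int)-70;o6=proj(f6,[.46,-.27,.124]).astype(int)-70
p5=[plane(f5,c+o5,.014) for c in C5];p6=[plane(f6,c+o6,.014) for c in C6]
print(np.round(p5,4),np.round(p6,4))
for a,b in zip(C5,C6): print(tri(f5,a+o5,f6,b+o6))
print('centre',np.mean(p6,0),(p5[1]+p5[2])/2)
E
```

```text
w1 N [257  90  49  25 778] [281.94215938 100.77120823] [433.6 161.6] [21.  48.2] 4.6
w1 W [282 243  44  15 471] [303.4670913  249.85350318] [595.6 181.5] [15.  48.4] 6.6
w2 N [340  90  46  25 751] [362.36884154 100.57656458] [434.  163.6] [20.8 46. ] 5.5
w2 W [354 242  42  16 446] [374.47757848 249.94394619] [595.9 182.5] [14.1 47.7] 7.5
(array([0.43197778, 0.16255262, 0.03575092]), np.float64(8.70932975830865e-06))
(array([0.59311163, 0.18162343, 0.03498653]), np.float64(0.00023841394448494827))
yaw 0.11780585772048639 [0.5125447  0.17208803 0.03536872] 0.16225847640893437
[251  35]
[226  35]
[[ 0.4306 -0.3179  0.014 ]
 [ 0.4022 -0.2259  0.014 ]
 [ 0.5208 -0.2911  0.014 ]] [[ 0.4313 -0.3188  0.014 ]
 [ 0.4032 -0.2267  0.014 ]
 [ 0.5208 -0.2901  0.014 ]
 [ 0.4924 -0.1975  0.014 ]]
(array([ 0.4331354 , -0.3134539 ,  0.04610407]), np.float64(0.00034103536156040315))
(array([ 0.40490849, -0.22771225,  0.02944885]), np.float64(0.0006988175641908064))
(array([ 0.52373405, -0.29194406, -0.00335049]), np.float64(0.0005796379334444138))
centre [ 0.46193111 -0.25826765  0.014     ] [ 0.4614856  -0.25847176  0.014     ]
```

Checks so far: handle top 126 mm (expected 124), size about 25 mm, yaw 28.7°. Cover top 43.9 mm (expected 43). Holder yaw 0.118 and cover about 0.75, so the cover is turned about 0.63, which is in range. Tray side about 97 mm. One check of the tray corners' height from w3/w4, then the grasp.

```bash
python3 - <<'E'
from meas import *
from bench import env, monitor, eyes
w3,w4=L('w3'),L('w4')
A=np.array([[30,133],[288,52],[112,374],[360,305]])/3.3+[245,110];B=(np.array([[440,133],[706,52],[520,374],[765,303]])-[396,0])/3.3+[290,110]
P=[tri(w3,a,w4,b)[0] for a,b in zip(A,B)];print(np.round(P,4),np.mean(P,0))
th=np.deg2rad(28.7)
env.reach([.460,-.2683,.20],down(th))
env.movel([.460,-.2683,.070],velocity=.12)
s=monitor.sense();print(s['position'],s['contact_force'])
env.close_gripper(80)
s=monitor.sense();print(s['clock'],s['position'],s['contact_force'],s['finger_gap'],s['ee_rot'])
np.save('grasp.npy',s['position'])
env.movel([.460,-.2683,.16],velocity=.15)
env.hold(.2)
s=monitor.sense();print(s['clock'],s['position'],s['contact_force'],s['finger_gap'])
for n in('scene','wrist'):
    f=eyes.grab_frame(n);cv2.imwrite(f'pics/g_{n}.png',f['frame'][:,:,::-1]);np.savez(f'pics/g_{n}.npz',**f)
E
python3 -c "
import cv2,numpy as np
a=cv2.imread('pics/g_scene.png')[150:350,280:500];b=cv2.imread('pics/g_wrist.png')
cv2.imwrite('pics/g.png',np.hstack([cv2.resize(a,(385,350)),cv2.resize(b,(415,350))]))"
```

```text
[[ 0.4307 -0.3199  0.0027]
 [ 0.4005 -0.2255  0.0147]
 [ 0.5181 -0.2903  0.0218]
 [ 0.4951 -0.197   0.0076]] [ 0.46110087 -0.25814639  0.01166333]
[ 0.46031537 -0.26858367  0.07066824] [0.50858087 0.98660851 0.90158287]
9.1417 [ 0.46020794 -0.26843554  0.07027708] [0.18758248 0.42829257 2.41912943] 0.291596566478925 [-0.17540311  0.6848795   0.17502881  0.68522896]
10.0917 [ 0.45968029 -0.26804732  0.15907033] [ 0.3769444   0.56133212 -2.12025281] 0.29651168618693907
```

View pics/g.png

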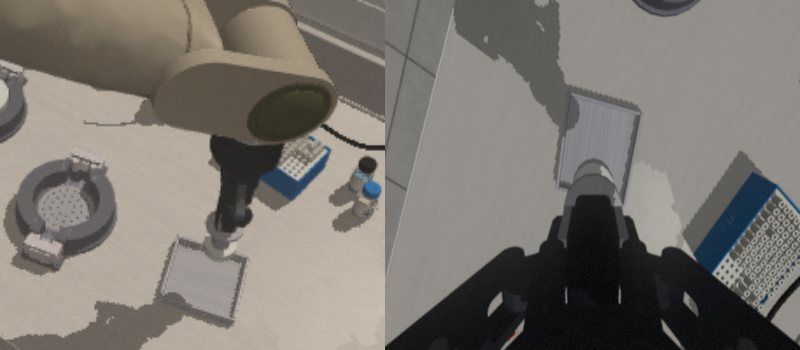

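The pusher is gripped upright and clear of the tray (visible at (220,230) in the left panel). I carry it over and lower it beside the wide ear.

```bash
cat > cfg.py <<'E'
from meas import *
C=np.array([.5113,.1722]);HY=.118;CY=.752;DZ=.0663
def footpos(e,v,u=.060): return C+u*np.array([np.cos(e),np.sin(e)])+v*np.array([-np.sin(e),np.cos(e)])
def shot(eyes,n,tag):
    f=eyes.grab_frame(n);cv2.imwrite(f'pics/{tag}_{n}.png',f['frame'][:,:,::-1]);np.savez(f'pics/{tag}_{n}.npz',**f);return f
E
python3 - <<'E'
from cfg import *
from bench import env, monitor, eyes
p=footpos(CY,.045); print(p)
env.movel([*p,.15],velocity=.3)
env.movel([*p,.042+DZ],velocity=.1)
env.movel([*p,.037+DZ],velocity=.03,guard=8)
env.hold(.15)
s=monitor.sense();print(s['clock'],s['position'],s['position'][2]-DZ,s['contact_force'])
for n in('scene','top','wrist'):shot(eyes,n,'n0')
E
python3 -c "
import cv2,numpy as np
a=cv2.imread('pics/n0_scene.png')[150:270,200:340];b=cv2.imread('pics/n0_wrist.png');c=cv2.imread('pics/n0_top.png')[195:295,230:340]
cv2.imwrite('pics/n0.png',np.vstack([np.hstack([cv2.resize(a,(400,300)),cv2.resize(c,(400,300))]),cv2.resize(b,(480,300)).__class__(np.hstack([cv2.resize(b,(480,300)),np.zeros((300,320,3),np.uint8)]).shape,np.uint8) if 0 else np.hstack([cv2.resize(b,(480,300)),np.zeros((300,320,3),np.uint8)])]))"
```

```text
[0.52437991 0.24605063]
13.1 [0.52444786 0.24609278 0.1034806 ] 0.0371806025556988 [ 0.23211456 -0.41772159 -2.52240274]
```

View pics/n0.png

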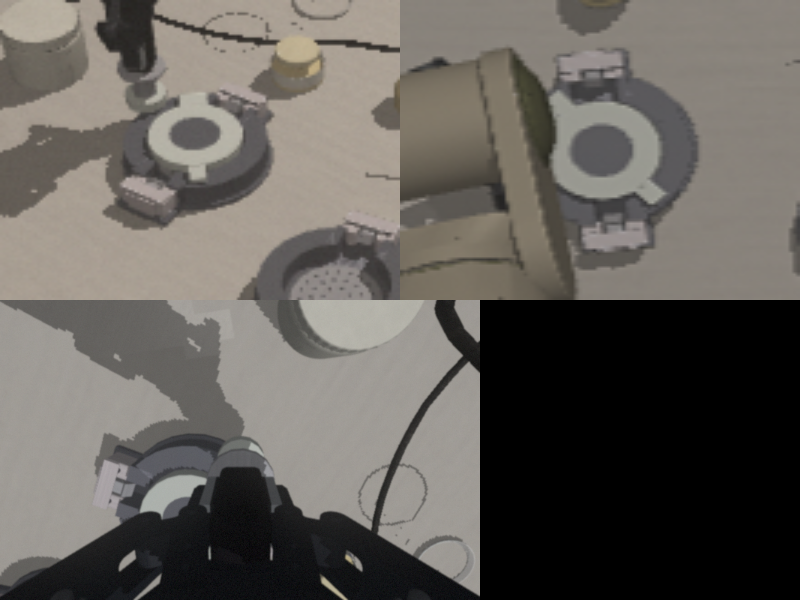

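The foot stands beside the wide ear, at (145,95) in the scene panel, just above the wall. Now I nudge clockwise along an arc.

```bash
python3 - <<'E'
from cfg import *
from bench import env, monitor, eyes
for e in (CY,.66,.56,.46,.36,.27,.20):
    p=footpos(e,.034)
    g=env.movel([*p,.037+DZ],velocity=.04,guard=12)
    s=monitor.sense();print(e,g,s['clock'],(s['position']-[*p,.037+DZ])*1e3//.1/10,s['contact_force'].round(1))
    if g: break
shot(eyes,'scene','n1');shot(eyes,'top','n1')
E
python3 -c "
import cv2,numpy as np
a=cv2.imread('pics/n1_scene.png')[150:270,200:340];c=cv2.imread('pics/n1_top.png')[195:295,230:340]
cv2.imwrite('pics/n1.png',np.hstack([cv2.resize(a,(400,340)),cv2.resize(c,(400,340))]))"
```

```text
0.752 False 13.675 [ 0.1 -0.3 -0.1] [-0.3  0.  -2.9]
0.66 False 13.9833 [ 0.1 -0.1 -0.1] [ 0.1 -0.5 -2.6]
0.56 False 14.3083 [ 0.2 -0.2 -0.1] [ 0.   0.8 -2.3]
0.46 False 14.6333 [ 0.2 -0.3  0. ] [-0.4 -0.1 -2.9]
0.36 False 14.9583 [ 0.2 -0.3 -0.1] [-0.8 -0.3 -2.2]
0.27 False 15.2667 [ 0.2 -0.3 -0.1] [ 0.2  0.1 -2.3]
0.2 False 15.5333 [ 0.2 -0.3  0. ] [ 0.4  0.1 -2.8]
```

View pics/n1.png

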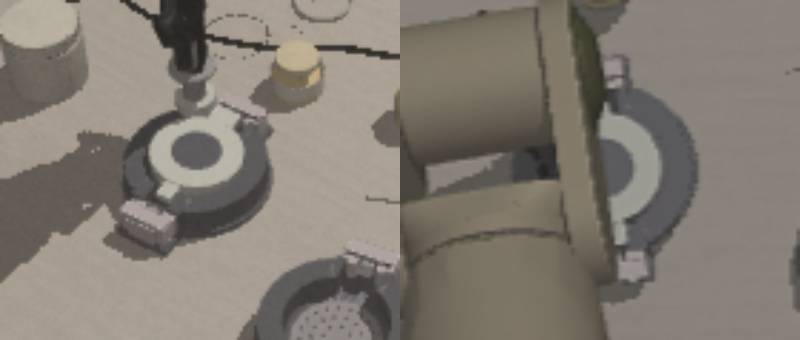

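The cover has turned with the foot and is nearly in line, with the narrow ear at (165,190) next to its notch. I continue in small steps and watch for the drop.

```bash
python3 - <<'E'
from cfg import *
from bench import env, monitor, eyes
ims=[]
for i,e in enumerate((.175,.155,.135,.118)):
    p=footpos(e,.034)
    g=env.movel([*p,.037+DZ],velocity=.02,guard=10); env.hold(.1)
    s=monitor.sense();print(e,g,s['clock'],s['contact_force'].round(1))
    f=shot(eyes,'scene',f'm{i}');ims.append(cv2.resize(f['frame'][170:250,225:310,::-1],(400,300),interpolation=cv2.INTER_CUBIC))
    if g: break
while len(ims)<4: ims.append(ims[-1]*0)
cv2.imwrite('pics/m.png',np.vstack([np.hstack(ims[:2]),np.hstack(ims[2:])]))
E
```

```text
0.175 False 15.9833 [-0.3  0.3 -1.7]
0.155 False 16.3833 [-0.3 -0.8 -1.9]
0.135 False 16.7833 [-0.5  0.3 -3.4]
0.118 False 17.1833 [-0.5 -0.1 -1.8]
```

View pics/m.png

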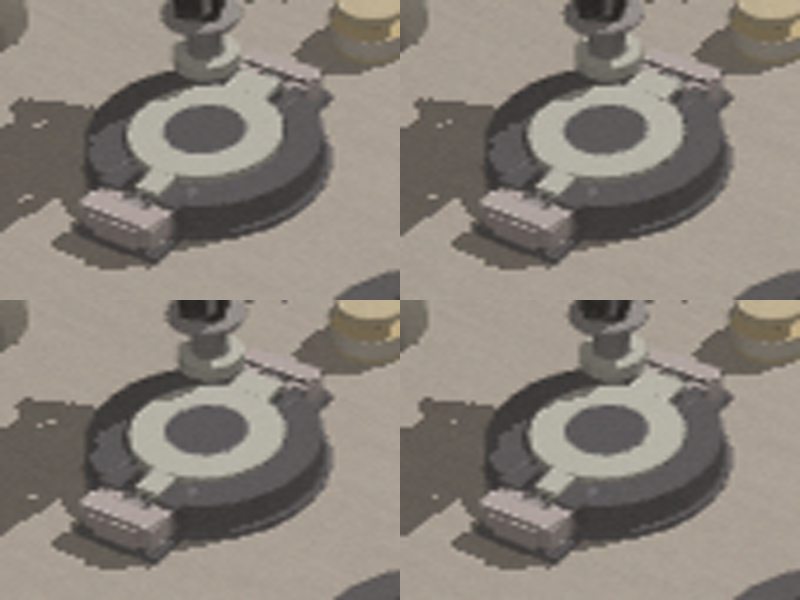

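```bash
python3 - <<'E'
from cfg import *
for n in('scene0','n0_scene','n1_scene','m0_scene','m1_scene','m2_scene','m3_scene'):
    f=L(n)
    a=f['frame'].astype(int); w,st,ce=blob(a[:,:,2]>148,(238,195,300,238)) 
    g=blob((a.max(2)<110)&(a.min(2)>70),(255,195,281,212))
    cn=max(cv2.findContours(g[0].astype(np.uint8),cv2.RETR_EXTERNAL,cv2.CHAIN_APPROX_NONE)[0],key=cv2.contourArea)
    e=cv2.fitEllipse(cn);
    print(n,np.round(e[0],2),np.round(e[1],1),g[1],'exp43',proj(f,[*C,.043]).round(1),'exp38',proj(f,[*C,.038]).round(1))
E
```

```text
scene0 [267.75 202.99] [11.8 16.6] [259 197  18  13 174] exp43 [267.1 203. ] exp38 [267.2 204.3]
n0_scene [267.86 203.06] [11.7 16.5] [260 197  17  13 171] exp43 [267.1 203. ] exp38 [267.2 204.3]
n1_scene [268.29 202.8 ] [12.  16.3] [260 197  17  13 173] exp43 [267.1 203. ] exp38 [267.2 204.3]
m0_scene [268.02 204.09] [11.6 16.3] [260 198  17  13 168] exp43 [267.1 203. ] exp38 [267.2 204.3]
m1_scene [268.23 204.15] [11.7 16.3] [260 198  17  13 170] exp43 [267.1 203. ] exp38 [267.2 204.3]
m2_scene [268.36 204.26] [11.7 16.1] [260 198  17  13 167] exp43 [267.1 203. ] exp38 [267.2 204.3]
m3_scene [268.37 204.2 ] [11.9 16.1] [260 198  17  13 170] exp43 [267.1 203. ] exp38 [267.2 204.3]
```

The mark moved down 1.3 px, as expected for the 5 mm drop (43 to 38 mm), so both ears are in their notches. Back off, lift, move over the middle and press.

```bash
python3 - <<'E'
from cfg import *
from bench import env, monitor, eyes
s=monitor.sense();p=footpos(.118,.040)
env.movel([*p,.038+DZ],velocity=.05)
env.movel([*p,.055+DZ],velocity=.08)
env.movel([*C,.055+DZ],velocity=.12)
env.hold(.1);f=shot(eyes,'scene','p0')
z0=None
g=env.movel([*C,.034+DZ],velocity=.03,guard=5)
s=monitor.sense();print('contact',g,s['clock'],s['position'][2]-DZ,s['contact_force'].round(1))
g=env.movel([*C,.0205+DZ],velocity=.02,guard=35)
s=monitor.sense();print('press',g,s['clock'],s['position'],s['position'][2]-DZ,s['contact_force'].round(1),s['finger_gap'])
f1=shot(eyes,'scene','p1')
c=lambda f:cv2.resize(f['frame'][150:250,215:325,::-1],(400,360),interpolation=cv2.INTER_CUBIC)
cv2.imwrite('pics/p.png',np.hstack([c(f),c(f1)]))
E
```

```text
contact True 19.375 0.03584563145153985 [-0.4 -0.3 -0.6]
press False 20.3 [0.51102874 0.17217311 0.08823827] 0.02193827091681798 [-8.5 -2.3 18. ] 0.29409669475192296
```

View pics/p.png

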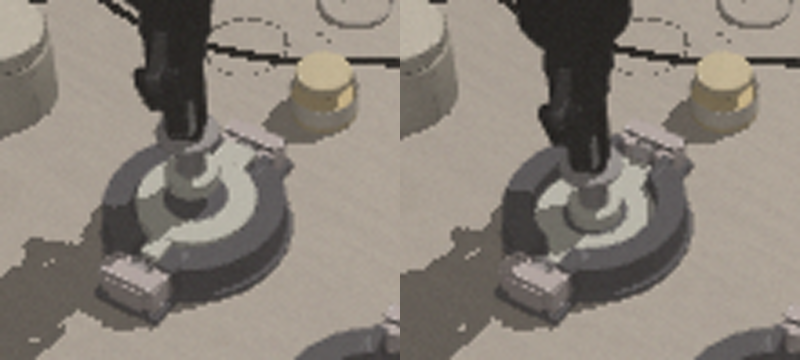

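The foot stands 21.9 mm high (22 expected) with about 20 N on it. I press a little more to make sure it is on the floor, then lift and look.

```bash
python3 - <<'E'
from cfg import *
from bench import env, monitor, eyes
g=env.movel([*C,.0175+DZ],velocity=.02,guard=20);env.hold(.2)
s=monitor.sense();print('press',g,s['clock'],s['position'][2]-DZ,s['contact_force'].round(1),s['finger_gap'])
env.movel([*C,.06+DZ],velocity=.1)
env.movel([.46,.0,.165],velocity=.3); env.hold(.15)
s=monitor.sense();print(s['clock'],s['finger_gap'])
f=shot(eyes,'scene','q');t=shot(eyes,'top','q');w=shot(eyes,'wrist','q')
c=lambda f,u,v:cv2.resize(f['frame'][v-45:v+45,u-45:u+45,::-1],(400,400),interpolation=cv2.INTER_CUBIC)
cv2.imwrite('pics/q.png',np.hstack([c(f,267,207),c(t,286,245)]))
cv2.imwrite('pics/q2.png',f['frame'][:,:,::-1])
for n,ff,ro in(('S',f,(238,185,300,240)),('T',t,(255,220,315,275))):
    a=ff['frame'].astype(int);q=proj(ff,[*C,.022]);qi=q.astype(int)
    g=blob((a.max(2)<110)&(a.min(2)>70),(qi[0]-9,qi[1]-7,qi[0]+10,qi[1]+8))
    cn=max(cv2.findContours(g[0].astype(np.uint8),cv2.RETR_EXTERNAL,cv2.CHAIN_APPROX_NONE)[0],key=cv2.contourArea)
    print(n,cv2.fitEllipse(cn),'exp22',q,'exp38',proj(ff,[*C,.038]))
E
```

```text
press True 20.7583 0.021954795250418907 [-2.4  0.4  5.8] 0.2942137601469157
22.2083 0.29465000998992846
S ((268.0671691894531, 208.45883178710938), (11.295639991760254, 16.3868350982666), 83.02163696289062) exp22 [267.6607811  208.26314974] exp38 [267.24630647 204.28004973]
T ((285.5, 244.4285125732422), (14.993826866149902, 15.93056583404541), 90.0) exp22 [285.26770465 244.54867291] exp38 [284.83128343 244.55901676]
```

View pics/q.png

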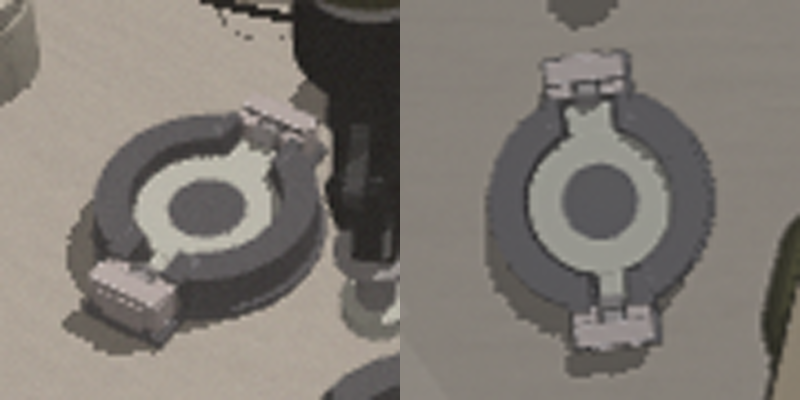

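View pics/q2.png

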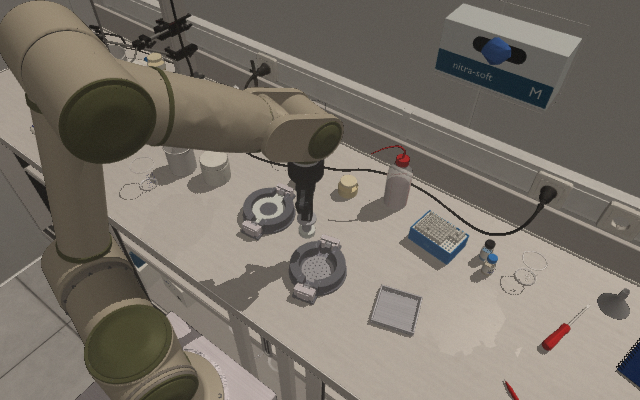

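The cover is home: its mark is at row 208.5 (208.3 expected at 22 mm), and both noses show over the ears. The jars have not moved. Now the pusher goes back to the tray.

```bash
python3 - <<'E'
from cfg import *
from bench import env, monitor, eyes
X=[.4613,-.2590]
env.movel([*X,.15],velocity=.25)
env.movel([*X,.012+DZ],velocity=.1); env.hold(.2)
g=env.movel([*X,.001+DZ],velocity=.02,guard=6)
s=monitor.sense();print(g,s['clock'],s['position'],s['position'][2]-DZ,s['contact_force'].round(1))
f=shot(eyes,'scene','r')
cv2.imwrite('pics/r.png',cv2.resize(f['frame'][240:350,340:450,::-1],(440,440),interpolation=cv2.INTER_CUBIC))
E
```

```text
True 25.0583 [ 0.46133754 -0.25908514  0.07023906] 0.003939061291082971 [-1.3  0.4  3.6]
```

View pics/r.png

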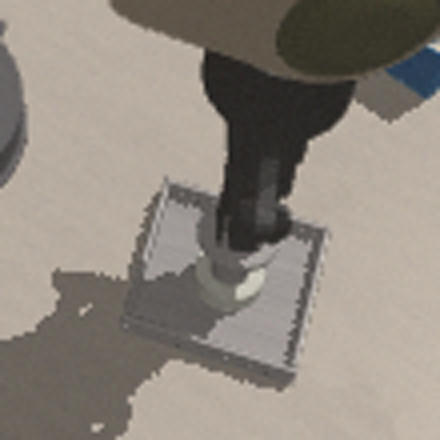

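The foot is on the tray floor (3.9 mm), well inside the walls. Release and retreat.

```bash
python3 - <<'E'
from cfg import *
from bench import env, monitor, eyes
X=[.4613,-.2590]
env.release(); env.hold(.2)
env.movel([*X,.25],velocity=.12)
env.movel([.35,-.15,.30],velocity=.3); env.hold(.3)
s=monitor.sense();print(s['clock'],s['finger_gap'],s['contact_force'].round(1))
f=shot(eyes,'scene','z');t=shot(eyes,'top','z')
cv2.imwrite('pics/z.png',f['frame'][:,:,::-1]);cv2.imwrite('pics/zt.png',cv2.resize(t['frame'][150:300,180:480,::-1],(800,400),interpolation=cv2.INTER_CUBIC))
E
```

```text
28.5667 0.9992727179826338 [ 0.2 -0.8 -0.1]
```

View pics/z.png

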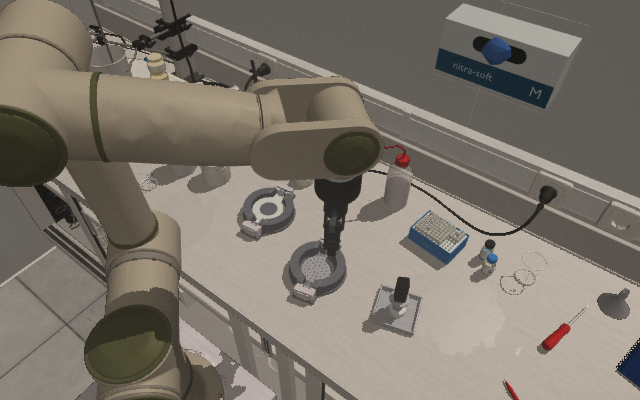

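View pics/zt.png

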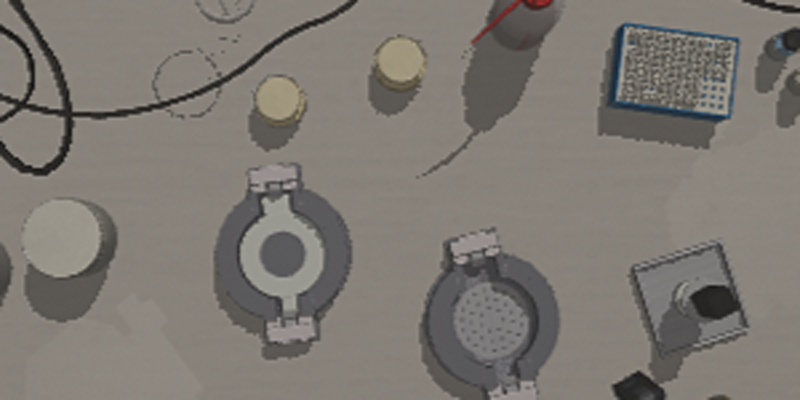

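The pusher stands upright in the tray at (700,300) in the top crop. The cover is seated in line at (283,255), and the jars are where they were. The robot touches nothing, so I hand in.

```bash
python3 - <<'E'
from bench import job
print(job.hand_in())
E
```

```text
the job is handed in; nothing more can be done
None
```

The filter holder is closed and the job is handed in at about 28.6 s of the 59 s allowed. I used the pusher on the leftmost holder: it nudged the wide ear about 0.63 rad clockwise until the cover dropped, then pressed the cover home. The pusher is back upright near the middle of its tray, and the gripper has let go.

**Last checks:**
- **Cover:** it dropped about 5 mm when in line. After the press the foot stood at 21.9 mm, and the cover's mark lies where a 22 mm top should appear.
- **Catches:** both noses show over the ears in the last pictures. I judged this by eye, because the catch joints cannot be read directly.
- **Pusher, jars and robot:** by eye, the pusher stands upright in the tray and the jars look unmoved. The robot touches nothing.

**Checks that disagreed or were weak:**
- One handle-height estimate from a short baseline gave 115 mm. A wider one gave 126 mm, close to the expected 124 mm, and I used that.
- The tray-corner heights scattered from 3 to 22 mm (mean 12, expected 14), so I took the tray floor height from the text. The pusher came down on it at 3.9 mm, against 4 mm.

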